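Set the cut-length stop with the sprung rule and lock it

TASK

On the plywood length jig, pull the sprung rule out by its upright green fin so that it pushes the steel stop along until the stop's black pointer lines up with the red marker, and keep it there for a moment. Then ease the rule gently all the way back into its case without letting it snap, so that the stop stays at the marker, and press the stop's orange lever down flat to lock it. Leave the other things on the bench where they are.

Things in the scene. Friction and masses are not known exactly. Their poses are not given: they have to be found in the camera images.
- jig: The length jig, fixed: a plywood board 450 x 340 mm, 12 mm thick. Origin on the bench top, under the middle of the green fin when the rule is home. Its x axis points away from the robot (turned by the jig's yaw), y left, z up; the rule pulls out along its -x. Board: x -225 to 225, y -135 to 205. Green spring case on it, 175 x 64 mm, top at z 52, front face at x 40
- pipe (a point): Point on the axis of the fixed metal dust pipe, at jig x 45, y 0, z 165 mm. The pipe is 60 mm across, level along jig y from -220 to 280, on brackets at y -185 and 235. It hangs just behind and above the home fin, so an upright tool meets it there: come in with the fingers pointing down and away from the robot, 20 to 50 degrees from vertical
- rule (a joint): How far the sprung rule is pulled out of its case, m: 0 = fully home, grows as it moves along the jig's -x, at most 0.18. A spring always pulls it home: 4 N at home, 40 N per m more; the stop adds about 3 N friction while it is pushed. Let go, it snaps back
- fin (a point): Place to grip the rule's green upright fin: on its middle plane, 66 mm above the bench, 24 mm below its top. The fin is 12 mm thick (jig y), 30 mm long (jig x), its foot 26 mm above the bench. A dark crossbar (12 mm in x, top 29 mm above the bench) runs from its foot to jig y 115 and pushes the stop ahead of it
- stop (a joint): How far the steel stop stands along its slideway, m (0 to 0.17), growing along the jig's -x on the same scale as the rule: the crossbar touches the stop when both joints read the same. Friction (about 3 N) keeps it wherever it is left
- pointer (a point): Tip of the stop's black pointer, a 4 mm wide tongue on its left (+y) side at its robot-facing end, 17 mm above the bench; at joint value s it lies at jig x -44 mm - s, y 138 mm. The stop is a steel block 40 x 36 mm, 24 mm high, on the board, at jig y 80 to 116
- mark (a point): Tip of the red marker, a fixed red bar 5 mm wide (along jig x) and 30 mm long across the jig's yellow scale, with a wider end, at jig y 142, up to 10 mm high above the board. Its axes are parallel to the jig's. The pointer is at the marker when both have the same jig x
- lever (a joint): Angle of the stop's orange locking lever, rad: 0 = raised 50 degrees, 0.87 = flat down (locked). It stays where it is left; pressing it takes a few newtons (0.1 N m)
- lever_hinge (a point): Hinge of the orange lever, on the stop, 42 mm above the bench and 22 mm further along jig x than the pointer; its axis is along jig x. The lever is 70 mm long, 12 mm wide and 8 mm thick, and rises from here towards the jig's +y side; flat, its top is 46 mm above the bench
- lever_end (a point): Top face of the wider end pad (20 x 20 mm, 10 mm thick) of the orange lever, 60 mm from its hinge
- pencil: Flat red carpenter's pencil 110 x 14 x 8 mm lying on the right part of the jig's board; leave it alone. Origin at the centre of its underside
- wheel: Small wooden toy wheel, 42 mm across, 16 mm high, lying on the right part of the jig's board; leave it alone. Origin at the centre of its underside
- truck: Wooden toy truck 170 x 98 x 87 mm; leave it alone. Origin at the centre of its underside
- hammer: Hammer with yellow handle, 300 mm long; leave it alone. Origin at its middle, on the bench
- glue: White glue bottle, 56 mm across, 160 mm high; leave it alone. Origin at the centre of its underside
- screwdriver: Screwdriver with red handle, 200 mm long; leave it alone. Origin at its middle, on the bench
- offcut: Pale wooden offcut 120 x 70 x 28 mm; leave it alone. Origin at the centre of its underside
- tin: Glass jar with a steel lid, 72 mm across, 75 mm high; leave it alone. Origin at the centre of its underside

How it is judged:
By the outcome, as a careful person would: the job done as asked, in the order asked, and still so for the second after the job is handed in, with the robot touching nothing.
It also fails if it takes over 56 s, if anything falls off the work surface, if the arm or the gripper's body presses on something with over 40 N, if the wrist force passes 120 N, or if a joint passes its speed limit or range.

ROBOT

A 6-joint arm with a two-finger parallel gripper is mounted at the origin on the work surface. World frame = base frame: x ahead of the robot, y to its left, z up, the work surface at z = 0. Lengths are in m, angles in rad, forces in N, time in s.
With the tool pointing down it reaches from about 0.375 to 0.9 m from the base axis. Payload 3.1 kg.
Tool frame: the origin (TCP) lies at the centre of the arm's flange, where the gripper is bolted on; the fingertips stand 182 mm ahead of it and the grasp point (between the pads) lies 164 mm ahead of it; z points along the fingers, y is the line along which they close (so a half turn about z gives the same grasp; the last joint's range is limited). The gripper opens to 87 mm and grips with 3 to 60 N. Pads are 19 mm wide; open, the fingers measure 117 mm over their backs; the gripper's body (75 mm by 190 mm) begins 51 mm behind the grasp point.
Start: joints at [-1.44, 0.527, 1.433, -0, 1.181, -0.178], TCP at [0.191, -0.595, 0.405] pointing down, gripper open.
Joint ranges: [-3.08, 3.08], [-0.75, 2.2], [0.22, 2.44], [-1.43, 4.57], [0, 2.65], [-2.85, 2.85]. Speed limits (rad/s): [2.79, 2.79, 3.14, 3.14, 3.14, 3.14].

INTERFACE

Orientations are given as a unit quaternion [x, y, z, w].
In Python, from rig import * gives the robot as it stands.
- The arm moves only by the tool move_arm, never from a script. Its argument "commands" is a list that holds one entry, the list of rows, each a list of 6 numbers: the shift along the tool's x, y, z in units of 40 mm (1.0 is 40 mm), then the turn, a rotation vector about the tool's x, y, z in rad. A call has 1 to 12 rows; each row is the pose to reach, as a shift and turn from the pose commanded when the call began, along the tool's axes at that moment; what a row does not reach only later rows make up. A row lasts 1/8 s, in which the tool goes at most 62.5 mm and 10.7 degrees, less where a joint would pass 70% of its speed; a pose out of reach is approached as far as the arm can. A call with a gripper value outside its range is refused whole. "claw" is the closure, from -1 (fully open) to 1 (shut), so that 0 is half open, set as the call begins (left out, the last holds). The fingers move at their own pace and stop on an object; "squeeze" is the grip in N (left out, the last holds). Time passes only in rows, so rows that repeat a pose let the fingers close. It gives the time, the measured TCP pose, the force, the opening and the grip force at its end, in the units of the state.
- get_obs(): the state, without advancing time (a new reading comes with each control period).
- camera(name): name is "scene" or "top" or "wrist"; returns a dict with "pixels" (480x640x3 uint8, blue, green, red), "range_z" (480x640 float32, m along the optical axis (not along the pixel's ray), 0 where there is no reading), "camera_matrix" (3x3 intrinsics, pixels), "extrinsics" (4x4, takes a point from world to camera coordinates). Camera axes: x right, y up, looking along -z (the intrinsics and any distortion apply to the point x, -y, -z); pixel columns grow to the right and rows downward; lengths in m; the calibration is good to about 2 mm. The wrist camera is an equidistant fisheye: a pixel r from the principal point sees the ray r / f radians off the axis. A picture is of the moment at which its call begins.
- hand_in(): hands the job in; it is judged then, once.
The state is a dict: "time": time; "q": joint angles; "joint_velocities": joint speeds; "joint_torque": joint torques, N m; "position": TCP position; "tool_rot": TCP orientation; "ft_force": force on the tool from outside, world axes, zero at the start; "moment": the same for the moment, N m; "grip_width": finger opening in m; "grip_force": force on a finger pad.
Only numpy, scipy, OpenCV 4.12 (cv2) and the standard library are available. Lean on these libraries where they do the work, as an engineer would, in place of code of your own. Each camera call takes 0.05 s, during which the arm holds its last target. There are 200 camera calls.

## Working session

There is one attempt and no reset: what is moved stays moved. The work goes in short steps, Python scripts to look and compute and a tool call to move; the robot and the scene stay as the last step left them, time stands still between calls to the robot, and variables do not carry over. Pictures are saved under pics/ and viewed, at most 10 in all, crops included, and the job is handed in when it is done.

Besides the shell and the picture viewer there is one more tool, called after "Call:" in YAML: its name, and indented under it one key for each argument. move_arm: Moves the arm, as the interface text tells. Its arguments: {"type":"object","properties":{"commands":{"type":"array","items":{"type":"array","items":{"type":"array","items":{"type":"number"}}}},"claw":{"type":"number"},"squeeze":{"type":"number"}},"required":["commands"]}

```bash
mkdir -p pics; ls; python3 - <<'E'
from rig import *
import cv2,numpy as np
for n in("scene","top"):
    c=camera(n); cv2.imwrite(f"pics/{n}0.png",c["pixels"]); np.savez(f"{n}0.npz",**c)
    print(n,c["camera_matrix"].tolist(),c["extrinsics"].round(4).tolist())
o=get_obs();print(o["time"],o["position"],o["tool_rot"],o["grip_width"])
E
```

```text
pics
scene [[473.4477542739559, 0.0, 323.48064708351], [0.0, 473.4477542739559, 243.7541366680698], [0.0, 0.0, 1.0]] [[-0.9992, 0.0376, -0.0113, 0.5155], [-0.0386, -0.8874, 0.4594, -0.0385], [0.0072, 0.4595, 0.8882, -1.1545], [0.0, 0.0, 0.0, 1.0]]
top [[437.9149778943503, 0.0, 317.4813724629321], [0.0, 437.9149778943503, 246.08822846235336], [0.0, 0.0, 1.0]] [[-0.001, -1.0, 0.0074, -0.0007], [0.9881, 0.0001, 0.1539, -0.5491], [-0.1539, 0.0075, 0.9881, -1.2499], [0.0, 0.0, 0.0, 1.0]]
0.1 [ 0.19050817 -0.59491046  0.40389643] [ 9.88025318e-01  1.54288777e-01  2.51628001e-05 -9.71046701e-04] 0.08709402279363708
```

View pics/scene0.png

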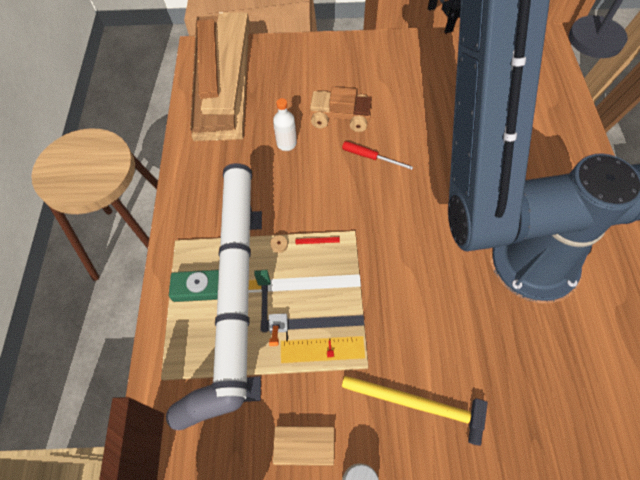

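View pics/top0.png

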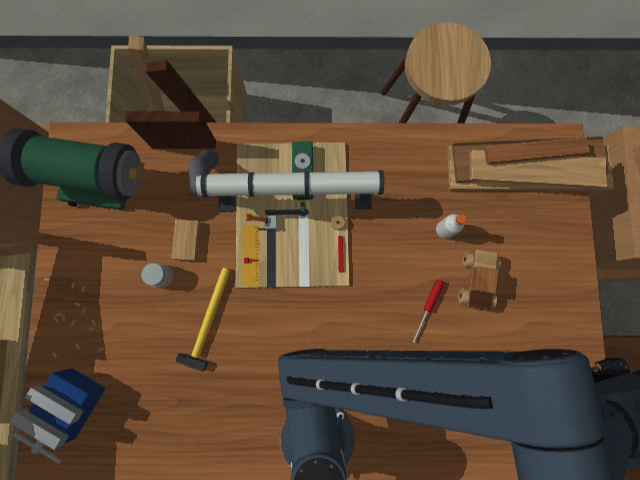

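The scene view shows the fin at about (263,277), the marker at (331,349), the lever at (274,335) and the pipe over the case. In the top view the fin is at (303,208), the marker at (250,261) and the lever at (258,218).

```bash
cat > h.py <<'E'
import numpy as np,cv2
from scipy.spatial.transform import Rotation as R
def ray(c,uv):
    K=c["camera_matrix"];E=c["extrinsics"];uv=np.atleast_2d(uv).astype(float)
    d=np.c_[(uv[:,0]-K[0,2])/K[0,0],-(uv[:,1]-K[1,2])/K[1,1],-np.ones(len(uv))]
    return -E[:3,:3].T@E[:3,3], d@E[:3,:3]
def onz(c,uv,z):
    o,d=ray(c,uv); return o+d*((z-o[2])/d[:,2])[:,None]
def cloud(c):
    v,u=np.mgrid[:480,:640]; o,d=ray(c,np.c_[u.ravel(),v.ravel()])
    return (o+d*c["range_z"].reshape(-1,1)).reshape(480,640,3)
def hsv(c): return cv2.cvtColor(c["pixels"],cv2.COLOR_BGR2HSV)
def mask(c,h0,h1,s0,v0,box):
    H=hsv(c);m=(H[...,0]>=h0)&(H[...,0]<=h1)&(H[...,1]>=s0)&(H[...,2]>=v0)
    b=np.zeros_like(m);x0,y0,x1,y1=box;b[y0:y1,x0:x1]=1;return m&b
E
python3 - <<'E'
from h import *
for n,bs in(("scene",dict(fin=(250,262,285,292),mark=(310,335,350,362),lev=(262,318,290,350),case=(160,260,225,305),yel=(270,330,372,370),strip=(285,265,365,300))),("top",dict(fin=(295,196,315,216),mark=(240,250,265,270),lev=(244,208,270,226),case=(285,140,320,172),yel=(235,215,268,292),strip=(292,216,316,290)))):
    c=np.load(n+"0.npz");P=cloud(c)
    for k,b in bs.items():
        if k=="strip":
            H=hsv(c);m=(H[...,1]<40)&(H[...,2]>130);bb=np.zeros_like(m);bb[b[1]:b[3],b[0]:b[2]]=1;m&=bb
        else:
            h={'fin':(50,90,80,20),'case':(50,90,80,20),'mark':(0,5,170,60),'lev':(3,14,190,90),'yel':(18,28,180,120)}[k]
            m=mask(c,*h,b)
        if m.sum()<3: print(n,k,"none");continue
        v,u=np.nonzero(m);z={'fin':.09,'mark':.02,'lev':.06,'case':.052,'yel':.013,'strip':.024}[k]
        q=onz(c,np.c_[u,v],z);r=cv2.minAreaRect((q[:,:2]*1000).astype(np.float32))
        print(n,k,m.sum(),"uv",u.min(),u.max(),v.min(),v.max(),"mean",q.mean(0).round(4)[:2],"rect",np.round(r[0],1),np.round(r[1],1),round(r[2],2),"depthmed",np.median(P[m],0).round(4))
# board corners
t=np.load("top0.npz");print(onz(t,[[236,288],[349.5,286.5],[347,142],[238,144]],.012).round(4)[:,:2])
s=np.load("scene0.npz");print(onz(s,[[355,231.5],[367,370]],.012).round(4)[:,:2])
im=np.hstack([cv2.resize(s["pixels"][225:380,160:375],None,fx=1.86,fy=1.86,interpolation=2)[:, :400],cv2.resize(t["pixels"][135:295,230:355],None,fx=3.1,fy=3.1,interpolation=2)[:288,:]])if 0 else cv2.resize(s["pixels"][225:380,220:375],(600,600),interpolation=cv2.INTER_CUBIC)
cv2.imwrite("pics/crop1.png",im)
E
```

```text
scene fin 168 uv 255 269 270 284 mean [0.6523 0.0581] rect [652.6  58.1] [26.1 37.7] 15.42 depthmed [0.6549 0.0497 0.071 ]
scene mark 41 uv 327 333 341 356 mean [0.5098 0.2081] rect [512.5 204.7] [12.5 33.1] 14.37 depthmed [0.5097 0.2102 0.0204]
scene lev 90 uv 270 277 326 344 mean [0.6277 0.1836] rect [629.1 180.5] [14.9 39.8] 0.43 depthmed [0.626  0.1932 0.0809]
scene case 939 uv 169 217 270 300 mean [0.8155 0.0585] rect [813.7  54.9] [107.3  69.7] 1.37 depthmed [0.8267 0.0623 0.0511]
scene yel 1356 uv 282 363 337 361 mean [0.5305 0.2027] rect [525.8 202.5] [179.   45.4] 0.87 depthmed [0.536  0.2027 0.0126]
scene strip 901 uv 285 360 275 289 mean [0.5206 0.0473] rect [520.3  47.3] [174.8  30.3] 0.84 depthmed [0.5208 0.0427 0.0126]
top fin 96 uv 295 312 196 215 mean [0.667  0.0416] rect [660.2  39.7] [56.2 49.2] 0.06 depthmed [0.6666 0.0422 0.066 ]
top mark 30 uv 244 256 258 262 mean [0.5107 0.2074] rect [510.5 200.5] [35.9 12. ] 90.0 depthmed [0.5105 0.2096 0.0215]
top lev 75 uv 245 265 214 220 mean [0.631  0.1868] rect [632.6 182.6] [59.9 15.2] 86.14 depthmed [0.6279 0.1886 0.0778]
top case 408 uv 292 312 142 171 mean [0.8282 0.0462] rect [822.1  45.8] [91.7 60.8] 0.12 depthmed [0.8375 0.0458 0.0529]
top yel 886 uv 243 258 225 284 mean [0.528  0.2001] rect [528.9 200.6] [179.8  45.5] 1.14 depthmed [0.5324 0.1998 0.0138]
top strip 682 uv 299 308 217 286 mean [0.5338 0.0409] rect [536.8  40.6] [208.4  27.1] 0.31 depthmed [0.535  0.0421 0.014 ]
[[ 0.4277  0.2413]
 [ 0.4319 -0.0964]
 [ 0.8846 -0.0941]
 [ 0.8773  0.2474]]
[[ 0.4336 -0.0905]
 [ 0.431   0.2521]]
```

View pics/crop1.png

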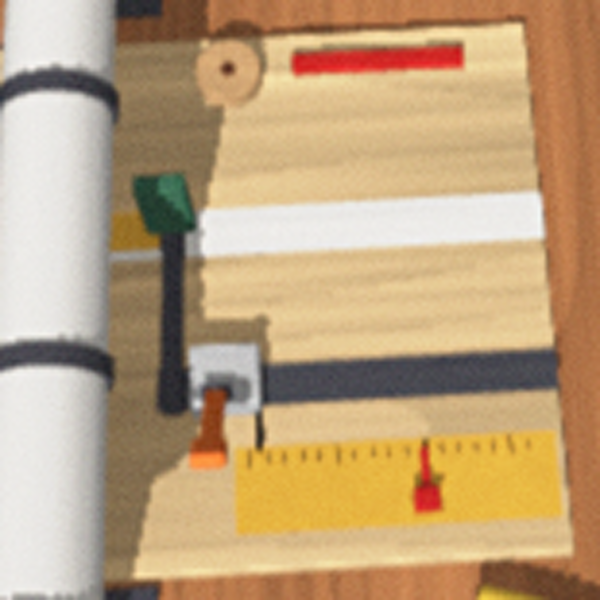

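The crop shows the stop's pointer at about (260,445) and the marker tip at (425,445), roughly 0.1 m apart along the scale. The jig origin comes out near (0.657, 0.0435), with a yaw of about 0.012.

```bash
cat >> h.py <<'E'
J0=np.array([.657,.0435]);YAW=.012
def rot(tilt,yaw=YAW):
    t=np.radians(tilt);z=[np.sin(t),0,-np.cos(t)];y=[0,-1,0];x=np.cross(y,z)
    return R.from_euler('z',yaw)*R.from_matrix(np.c_[x,y,z])
def jig(x,y,z): 
    c,s=np.cos(YAW),np.sin(YAW);return np.array([J0[0]+c*x-s*y,J0[1]+s*x+c*y,z])
def goto(o,g,tilt,reach=.164):
    r=rot(tilt);p=np.asarray(g)-r.apply([0,0,reach]);r0=R.from_quat(o["tool_rot"])
    sh=r0.inv().apply(p-o["position"])/.04;tv=(r0.inv()*r).as_rotvec()
    print("tcp",p.round(4),"row",sh.round(3).tolist()+tv.round(4).tolist())
E
python3 - <<'E'
from h import *; from rig import *
o=get_obs();goto(o,jig(0,0,.066)-rot(30).apply([0,0,.1]),30)
import rig;print([x for x in dir(rig) if x[0]!='_'])
E
```

```text
tcp [0.525  0.0419 0.2946] row [12.817, -12.608, 2.76, -0.0799, 0.5196, 0.2904]
['Unreachable', 'camera', 'get_obs', 'hand_in']
```

Call:
move_arm:
  commands:
    - [[12.82, -12.61, 2.76, -0.08, 0.52, 0.29], [12.82, -12.61, 2.76, -0.08, 0.52, 0.29], [12.82, -12.61, 2.76, -0.08, 0.52, 0.29], [12.82, -12.61, 2.76, -0.08, 0.52, 0.29], [12.82, -12.61, 2.76, -0.08, 0.52, 0.29], [12.82, -12.61, 2.76, -0.08, 0.52, 0.29], [12.82, -12.61, 2.76, -0.08, 0.52, 0.29], [12.82, -12.61, 2.76, -0.08, 0.52, 0.29], [12.82, -12.61, 2.76, -0.08, 0.52, 0.29], [12.82, -12.61, 2.76, -0.08, 0.52, 0.29], [12.82, -12.61, 2.76, -0.08, 0.52, 0.29], [12.82, -12.61, 2.76, -0.08, 0.52, 0.29]]
  claw: -0.2

```text
time: 1.6
position: [0.521, 0.0337, 0.2953]
tool_rot: [0.966, 0.007, 0.258, -0.001]
ft_force: [-0.5, -1.4, -0.1]
grip_width: 0.052
grip_force: 0.0
```

```bash
python3 - <<'E'
from h import *; from rig import *
c=camera("wrist");cv2.imwrite("pics/w1.png",c["pixels"]);np.savez("w1.npz",**c)
print(c["camera_matrix"].tolist(),c["extrinsics"].round(4).tolist(),c.keys())
o=get_obs();print(o["position"],o["q"].round(3));goto(o,jig(0,0,.066),30)
E
```

```text
[[371.64829954431775, 0.0, 319.4170797876064], [0.0, 371.64829954431775, 238.0199097959431], [0.0, 0.0, 1.0]] [[0.014, -0.9999, 0.0017, 0.0246], [0.9659, 0.0139, 0.2584, -0.6526], [-0.2584, -0.002, 0.966, -0.1495], [0.0, 0.0, 0.0, 1.0]] dict_keys(['pixels', 'range_z', 'camera_matrix', 'extrinsics'])
[0.52214442 0.03617599 0.29504888] [-0.166  0.531  1.949  0.553  0.173  0.865]
tcp [0.575  0.0425 0.208 ] row [0.065, -0.137, 2.546, -0.0021, 0.0024, 0.0037]
```

View pics/w1.png

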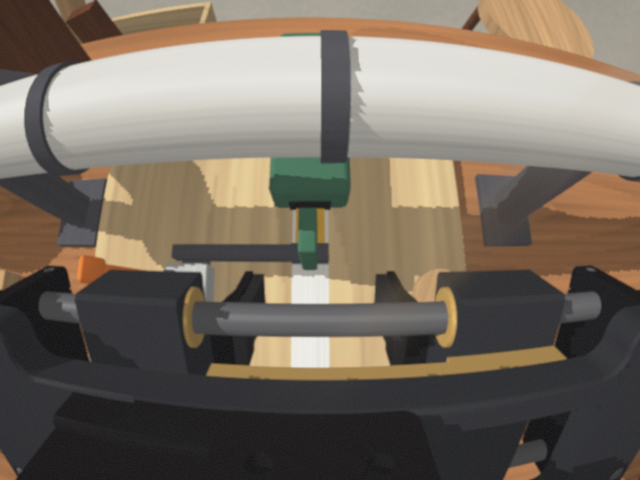

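Wrist view: the fin is at about (309,240), between the fingers, and the pipe lies above it. q5 is close to 0, so I'll test the pulled-out pose in free space first.

```bash
cat >> h.py <<'E'
def wpts(c,m):
    K=c["camera_matrix"];E=c["extrinsics"];v,u=np.nonzero(m)
    x=(u-K[0,2])/K[0,0];y=(v-K[1,2])/K[0,0];th=np.hypot(x,y)+1e-9
    d=np.c_[x/th*np.sin(th),-y/th*np.sin(th),-np.cos(th)]
    d=d/np.cos(th)[:,None]*c["range_z"][v,u][:,None]
    return (d-E[:3,3])@E[:3,:3]
E
python3 - <<'E'
from h import *; from rig import *
c=np.load("w1.npz");m=mask(c,50,90,80,15,(296,205,322,272));P=wpts(c,m);P=P[P[:,2]>.04]
print(len(P),P.min(0),P.max(0),np.median(P,0))
T=P[P[:,2]>.084];print(len(T),T.min(0).round(4),T.max(0).round(4),T.mean(0).round(4))
o=get_obs();goto(o,jig(-.1,0,.066),30)
E
```

```text
859 [0.5914192 0.0333748 0.0402104] [0.67083286 0.04704163 0.31298137] [0.65079517 0.04156617 0.08993498]
707 [0.5914 0.0334 0.0843] [0.6708 0.047  0.313 ] [0.654  0.0416 0.0922]
tcp [0.475  0.0413 0.208 ] row [-2.103, -0.148, 1.301, -0.0021, 0.0024, 0.0037]
```

Call:
move_arm:
  commands:
    - [[-1.0, -0.15, 0.65, 0, 0, 0], [-2.1, -0.15, 1.3, 0, 0, 0], [-2.1, -0.15, 1.3, 0, 0, 0], [-2.1, -0.15, 1.3, 0, 0, 0], [-2.1, -0.15, 1.3, 0, 0, 0], [-2.1, -0.15, 1.3, 0, 0, 0], [-2.1, -0.15, 1.3, 0, 0, 0], [-2.1, -0.15, 1.3, 0, 0, 0]]

```text
time: 2.65
position: [0.473, 0.0362, 0.2083]
tool_rot: [0.966, 0.006, 0.257, 0.0]
ft_force: [-0.2, 0.4, 0.7]
grip_width: 0.0523
grip_force: 0.0
```

```bash
python3 - <<'E'
from h import *; from rig import *
o=get_obs();print(o["q"].round(3),o["position"].round(4),o["tool_rot"].round(4),o["time"]);goto(o,jig(-.1,0,.066),30);goto(o,jig(-.02,0,.066),30)
E
```

```text
[-0.185  0.703  2.111  2.666  0.207 -1.277] [0.473  0.0362 0.2083] [9.664e-01 5.900e-03 2.571e-01 2.000e-04] 2.65
tcp [0.475  0.0413 0.208 ] row [0.042, -0.128, 0.032, 0.0033, 0.0035, 0.001]
tcp [0.555  0.0423 0.208 ] row [1.777, -0.129, 1.026, 0.0033, 0.0035, 0.001]
```

```bash
cat >> h.py <<'E'
D=[([-1.44,.527,1.433],[.1905,-.5949,.4039],[.988025,.154289,0,-.001]),
([-.166,.531,1.949],[.52214,.03618,.29505],[.966,.007,.258,-.001]),
([-.185,.703,2.111],[.473,.0362,.2083],[.9664,.0059,.2571,0])]
def pl(p,q4,d,off):
    W=np.array(p)-d*R.from_quat(q4).apply([0,0,1]);return np.sqrt(W[0]**2+W[1]**2-off**2),W[2]
def res(k):
    a,h,L1,L2,d,off=k;e=[]
    for q,p,t in D:
        r,z=pl(p,t,d,off);W=np.array(p)-d*R.from_quat(t).apply([0,0,1])
        e+=[a+L1*np.sin(q[1])+L2*np.sin(q[1]+q[2])-r,h+L1*np.cos(q[1])+L2*np.cos(q[1]+q[2])-z,(-np.sin(q[0])*W[0]+np.cos(q[0])*W[1]-off)]
    return e
from scipy.optimize import least_squares
def q5eff(k,g,tilt,reach=.164):
    r_=rot(tilt);p=np.asarray(g)-r_.apply([0,0,reach]);r,z=pl(p,r_.as_quat(),k[4],k[5]);r-=k[0];z-=k[1]
    c=(r*r+z*z-k[2]**2-k[3]**2)/(2*k[2]*k[3]);q3=np.arccos(c);q2=np.arctan2(r,z)-np.arctan2(k[3]*np.sin(q3),k[2]+k[3]*np.cos(q3))
    return q2,q3,np.pi-np.radians(tilt)-q2-q3
E
python3 - <<'E'
from h import *
s=least_squares(res,[0,.3,.4,.4,.08,.1]);k=s.x;print(k.round(3),s.cost)
for x in(0,-.05,-.1):
  for t in(20,25,30,38,45,50): print(x,t,np.round(q5eff(k,jig(x,0,.066),t),3))
E
```

```text
[ 0.201  0.269  0.271  0.295 -0.018  0.12 ] 0.00012847841280383244
0 20 [0.91  1.567 0.316]
0 25 [0.898 1.621 0.186]
0 30 [0.892 1.67  0.056]
0 38 [ 0.895  1.737 -0.154]
0 45 [ 0.91   1.784 -0.338]
0 50 [ 0.929  1.809 -0.469]
-0.05 20 [0.803 1.805 0.184]
-0.05 25 [0.797 1.854 0.055]
-0.05 30 [ 0.797  1.897 -0.076]
-0.05 38 [ 0.811  1.957 -0.29 ]
-0.05 45 [ 0.837  1.997 -0.478]
-0.05 50 [ 0.864  2.019 -0.614]
-0.1 20 [0.713 2.023 0.057]
-0.1 25 [ 0.712  2.067 -0.074]
-0.1 30 [ 0.72   2.107 -0.208]
-0.1 38 [ 0.747  2.16  -0.428]
-0.1 45 [ 0.786  2.195 -0.625]
-0.1 50 [ 0.823  2.212 -0.766]
```

```bash
python3 - <<'E'
from h import *; from rig import *
o=get_obs();J=J0;goto(o,jig(-.06,-.001,.066),40);goto(o,jig(-.002,-.001,.066),40)
E
```

```text
tcp [0.4916 0.0405 0.1916] row [0.198, -0.105, 0.593, 0.0032, 0.178, 0.0013]
tcp [0.5496 0.0412 0.1916] row [1.456, -0.106, 1.314, 0.0032, 0.178, 0.0013]
```

Call:
move_arm:
  commands:
    - [[0.2, -0.1, 0.6, 0, 0.178, 0], [0.2, -0.1, 0.6, 0, 0.178, 0], [0.2, -0.1, 0.6, 0, 0.178, 0], [0.6, -0.1, 0.83, 0, 0.178, 0], [1.05, -0.1, 1.08, 0, 0.178, 0], [1.46, -0.1, 1.31, 0, 0.178, 0], [1.46, -0.1, 1.31, 0, 0.178, 0], [1.46, -0.1, 1.31, 0, 0.178, 0], [1.46, -0.1, 1.31, 0, 0.178, 0]]

```text
time: 3.78
position: [0.549, 0.0415, 0.1926]
tool_rot: [0.94, 0.006, 0.342, -0.001]
ft_force: [0.1, -0.0, 0.6]
grip_width: 0.0523
grip_force: 0.0
```

```bash
python3 - <<'E'
from h import *; from rig import *
o=get_obs();print(o["q"].round(3),o["position"].round(4),o["time"],o["ft_force"].round(1));goto(o,jig(-.002,-.001,.066),40)
c=camera("wrist");np.savez("w2.npz",**c);cv2.imwrite("pics/w2.png",c["pixels"])
m=mask(c,50,90,80,15,(285,150,350,300));P=wpts(c,m);P=P[(P[:,2]>.06)&(P[:,2]<.1)&(P[:,0]<.685)]
print(len(P),P.min(0).round(4),P.max(0).round(4),np.median(P,0).round(4))
E
```

```text
[-0.151  0.779  1.968  2.802  0.314 -1.374] [0.549  0.0415 0.1926] 3.775 [ 0.1 -0.   0.6]
tcp [0.5496 0.0412 0.1916] row [-0.005, 0.007, 0.029, 0.0016, 0.0005, 0.0015]
1212 [0.6519 0.0361 0.0879] [0.6716 0.0474 0.0919] [0.6611 0.0418 0.0902]
```

View pics/w2.png

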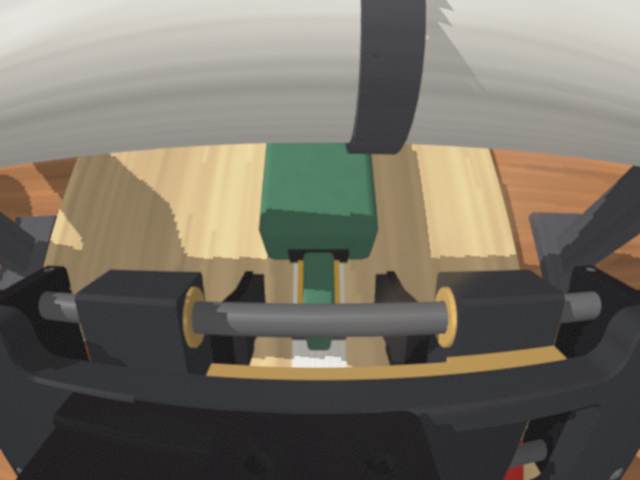

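The fin at about (319,300) is centred between the pads, so I'll close on it.

Call:
move_arm:
  commands:
    - [[0, 0, 0, 0, 0, 0], [0, 0, 0, 0, 0, 0], [0, 0, 0, 0, 0, 0], [0, 0, 0, 0, 0, 0], [0, 0, 0, 0, 0, 0]]
  claw: 1
  squeeze: 45

```text
time: 4.45
position: [0.55, 0.0418, 0.1926]
tool_rot: [0.939, 0.007, 0.343, -0.001]
ft_force: [1.3, -0.6, -1.3]
grip_width: 0.0113
grip_force: 45.0
```

```bash
python3 - <<'E'
from h import *; from rig import *
o=get_obs();print(o["grip_width"],o["grip_force"],o["position"].round(4))
r=R.from_quat(o["tool_rot"]).inv()
for s in(.03,.06,.085,.1): print(s,(r.apply(jig(-s,0,0)-jig(0,0,0))/.04).round(3))
E
```

```text
0.011294559267000681 44.98896983277518 [0.55   0.0418 0.1926]
0.03 [-0.574 -0.001 -0.483]
0.06 [-1.147 -0.003 -0.966]
0.085 [-1.625 -0.004 -1.369]
0.1 [-1.912 -0.005 -1.611]
```

Pull to about 88 mm, then look.

Call:
move_arm:
  commands:
    - [[-0.15, 0, -0.13, 0, 0, 0], [-0.35, 0, -0.3, 0, 0, 0], [-0.57, 0, -0.48, 0, 0, 0], [-0.8, 0, -0.67, 0, 0, 0], [-1.0, 0, -0.84, 0, 0, 0], [-1.2, 0, -1.01, 0, 0, 0], [-1.4, 0, -1.18, 0, 0, 0], [-1.55, 0, -1.31, 0, 0, 0], [-1.68, 0, -1.42, 0, 0, 0], [-1.68, 0, -1.42, 0, 0, 0], [-1.68, 0, -1.42, 0, 0, 0]]

```text
time: 5.82
position: [0.4639, 0.0404, 0.1923]
tool_rot: [0.939, 0.007, 0.344, -0.001]
ft_force: [6.7, 2.9, -6.6]
grip_width: 0.0121
grip_force: 45.0
```

```bash
python3 - <<'E'
from h import *; from rig import *
o=get_obs();print(o["q"].round(3),o["position"].round(4),o["grip_width"],o["ft_force"].round(1))
s=camera("scene");np.savez("s2.npz",**s);t=camera("top");np.savez("t2.npz",**t)
a=cv2.resize(s["pixels"][310:375,270:370],(800,520),interpolation=cv2.INTER_CUBIC)
cv2.imwrite("pics/s2.png",a)
w=camera("wrist");np.savez("w3.npz",**w);cv2.imwrite("pics/w3.png",w["pixels"])
E
```

```text
[-0.189  0.78   2.185  2.886  0.531 -1.507] [0.4639 0.0404 0.1923] 0.012119972603964224 [ 6.7  2.9 -6.6]
```

View pics/s2.png

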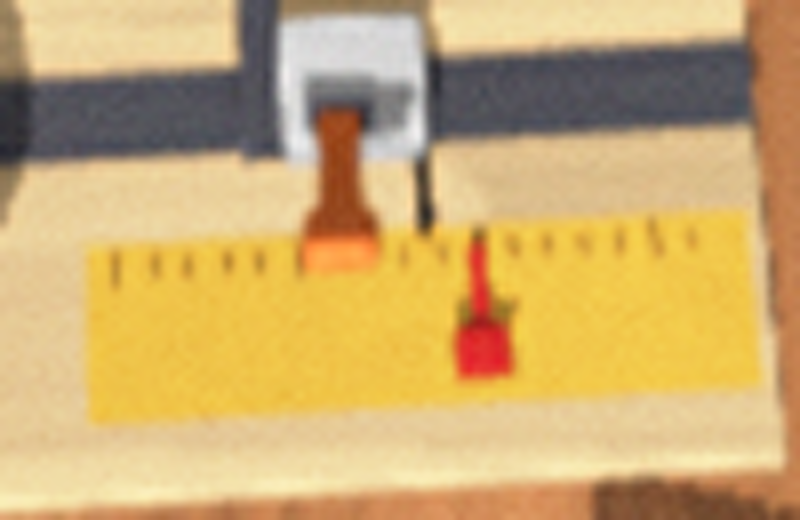

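Scene crop: the pointer tip is at about (427,228) and the marker tip at about (479,238), both in the 8x crop.

```bash
cat > meas.py <<'E'
from h import *
def meas(s,t):
    for c,n,b in((s,"scene",(310,330,350,362)),(t,"top",(240,250,265,270))):
        H=hsv(c).astype(int);m=mask(c,0,6,170,60,b)|mask(c,174,180,170,60,b)
        v,u=np.nonzero(m);q=onz(c,np.c_[u,v],.020);a=q[:,:2]-J0
        jx=a[:,0]*np.cos(YAW)+a[:,1]*np.sin(YAW);jy=-a[:,0]*np.sin(YAW)+a[:,1]*np.cos(YAW)
        bar=(jy<.158);print(n,"marker jx all %.4f bar %.4f n%d"%(jx.mean(),jx[bar].mean(),bar.sum()),"ymin %.4f"%jy.min())
        # pointer: dark pixels jy .121-.137, z .017
        v,u=np.mgrid[b[1]-30:b[3]+5,b[0]-15:b[2]+30];uv=np.c_[u.ravel(),v.ravel()];q=onz(c,uv,.017);a=q[:,:2]-J0
        jx=a[:,0]*np.cos(YAW)+a[:,1]*np.sin(YAW);jy=-a[:,0]*np.sin(YAW)+a[:,1]*np.cos(YAW)
        g=c["pixels"].max(2)[v.ravel(),u.ravel()].astype(float);k=(jy>.122)&(jy<.137)&(jx<-.115)&(jx>-.165)
        w=np.clip(130-g,0,None)*k;print(" pointer jx %.4f"%((w*jx).sum()/w.sum()),"n",(w>0).sum(),"spread %.4f"%np.sqrt(np.average((jx-(w*jx).sum()/w.sum())**2,weights=w)),"jy %.4f"%((w*jy).sum()/w.sum()))
E
python3 -c "
from meas import *
meas(np.load('s2.npz'),np.load('t2.npz'))
c=np.load('s2.npz');print(onz(c,[[270+427/8-.5,310+228/8-.5]],.017),onz(c,[[270+479/8-.5,310+240/8-.5]],.021))
t=np.load('t2.npz');cv2.imwrite('pics/t2.png',cv2.resize(t['pixels'][225:285,225:285],(600,600),interpolation=cv2.INTER_CUBIC))"
```

```text
scene marker jx all -0.1451 bar -0.1449 n8 ymin 0.1454
 pointer jx -0.1313 n 12 spread 0.0010 jy 0.1301meas.py:7: RuntimeWarning: Mean of empty slice.
  bar=(jy<.158);print(n,"marker jx all %.4f bar %.4f n%d"%(jx.mean(),jx[bar].mean(),bar.sum()),"ymin %.4f"%jy.min())
  ret = ret.dtype.type(ret / rcount)
Traceback (most recent call last):
  File "meas.py", line 7, in meas
    bar=(jy<.158);print(n,"marker jx all %.4f bar %.4f n%d"%(jx.mean(),jx[bar].mean(),bar.sum()),"ymin %.4f"%jy.min())
                                                                                                             ~~~~~~^^
ValueError: zero-size array to reduction operation minimum which has no identity
```

View pics/w3.png

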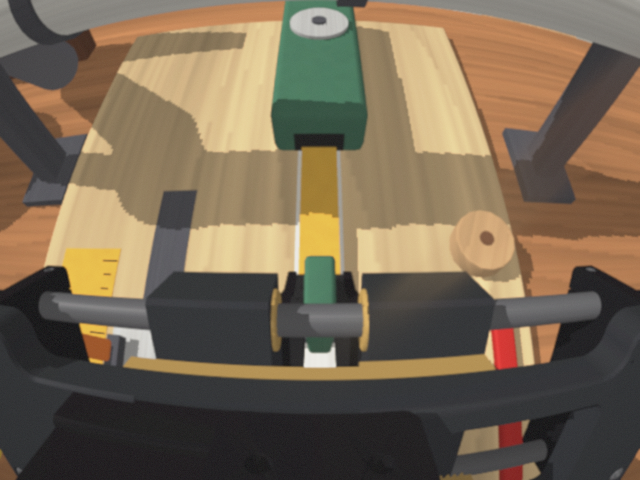

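Both wrist pads still hold the fin, at (319,305), and nothing else has been touched. The scene camera gives about 13.6 mm still to go, so I'll go a bit short first.

Call:
move_arm:
  commands:
    - [[-0.08, 0, -0.07, 0, 0, 0], [-0.16, 0, -0.13, 0, 0, 0], [-0.23, 0, -0.19, 0, 0, 0], [-0.23, 0, -0.19, 0, 0, 0], [-0.23, 0, -0.19, 0, 0, 0]]

```text
time: 6.6
position: [0.4526, 0.0402, 0.1922]
tool_rot: [0.939, 0.007, 0.345, -0.001]
ft_force: [9.4, 3.8, -8.6]
grip_width: 0.0115
grip_force: 45.0
```

```bash
sed -i 's/,(t,"top",(240,250,265,270))//' meas.py; python3 - <<'E'
from meas import *; from rig import *
o=get_obs();print(o["position"].round(4),o["grip_width"],o["ft_force"].round(1),o["time"])
s=camera("scene");np.savez("s3.npz",**s);meas(s,None)
cv2.imwrite("pics/s3.png",cv2.resize(s["pixels"][318:363,300:360],(800,600),interpolation=cv2.INTER_CUBIC))
E
```

```text
[0.4526 0.0402 0.1922] 0.011546948308555276 [ 9.4  3.8 -8.6] 6.6Traceback (most recent call last):
  File "<stdin>", line 3, in <module>
  File "meas.py", line 3, in meas
    for c,n,b in((s,"scene",(310,330,350,362))):
        ^^^^^
ValueError: too many values to unpack (expected 3)
```

```bash
sed -i 's/362))):/362)),):/' meas.py; python3 - <<'E'
from meas import *
s=np.load("s3.npz");meas(s,None)
cv2.imwrite("pics/s3.png",cv2.resize(s["pixels"][318:363,300:360],(800,600),interpolation=cv2.INTER_CUBIC))
E
```

```text
scene marker jx all -0.1453 bar -0.1449 n8 ymin 0.1454
 pointer jx -0.1418 n 12 spread 0.0010 jy 0.1295
```

View pics/s3.png

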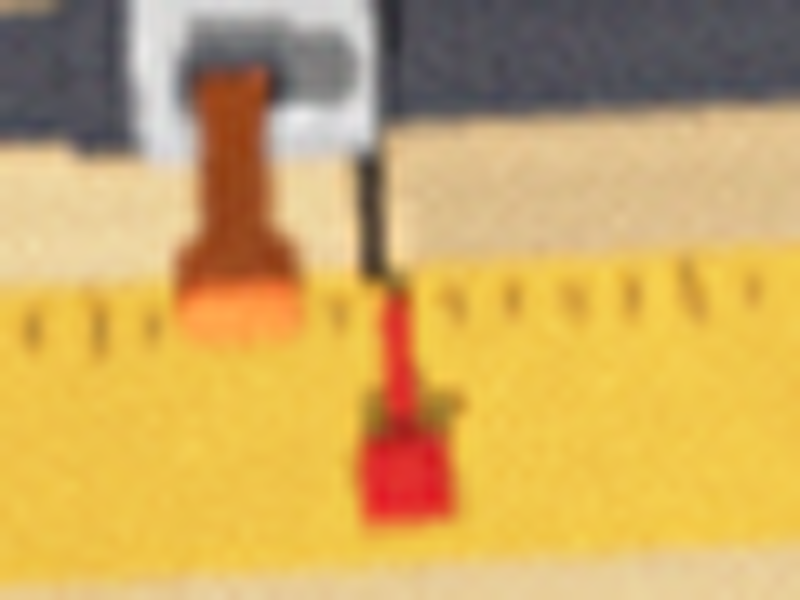

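The pointer at about (371,215) is 1.3 px (about 3 mm) short of the marker line at (395,300). Pull 3 mm more and hold.

Call:
move_arm:
  commands:
    - [[-0.06, 0, -0.052, 0, 0, 0], [-0.06, 0, -0.052, 0, 0, 0], [-0.06, 0, -0.052, 0, 0, 0], [-0.06, 0, -0.052, 0, 0, 0], [-0.06, 0, -0.052, 0, 0, 0], [-0.06, 0, -0.052, 0, 0, 0], [-0.06, 0, -0.052, 0, 0, 0], [-0.06, 0, -0.052, 0, 0, 0]]

```text
time: 7.65
position: [0.4496, 0.0401, 0.1922]
tool_rot: [0.939, 0.007, 0.345, -0.001]
ft_force: [9.9, 2.6, -9.8]
grip_width: 0.0116
grip_force: 45.0
```

```bash
python3 - <<'E'
from meas import *; from rig import *
o=get_obs();print(o["position"].round(4),o["grip_width"],o["ft_force"].round(1),o["time"])
s=camera("scene");np.savez("s4.npz",**s);meas(s,None)
def col(s):
    # subpixel x of dark pointer & red bar per row
    p=s["pixels"].astype(float)
    for v in range(330,339): g=p[v,318:336].max(1);w=np.clip(120-g,0,None);print(v,(w*np.arange(318,336)).sum()/max(w.sum(),1),w.sum())
    for v in range(340,357): r=p[v,318:345];w=np.clip(r[:,2]-r[:,1]*1.5-20,0,None);print(v,(w*np.arange(318,345)).sum()/max(w.sum(),1))
col(s)
E
```

```text
[0.4496 0.0401 0.1922] 0.011592484730630799 [ 9.9  2.6 -9.8] 7.65
scene marker jx all -0.1451 bar -0.1449 n8 ymin 0.1454
 pointer jx -0.1453 n 11 spread 0.0007 jy 0.1299
330 328.3666666666667 30.0
331 328.4736842105263 38.0
332 328.6190476190476 42.0
333 328.921568627451 51.0
334 329.0 60.0
335 329.0 64.0
336 329.0 65.0
337 329.0 60.0
338 329.0 44.0
340 325.4021739130435
341 329.1363636363636
342 329.18990384615387
343 329.3906705539359
344 329.40281690140847
345 329.494623655914
346 329.5091743119266
347 329.5475687103594
348 329.62393162393164
349 329.71276595744683
350 330.07515337423314
351 329.95853829936755
352 329.8884172225591
353 329.89745075318655
354 329.97077363896847
355 330.0489010989011
356 329.8994368463395
```

The pointer is within about 0.5 mm of the marker. Hold briefly, then ease back slowly.

Call:
move_arm:
  commands:
    - [[0, 0, 0, 0, 0, 0], [0, 0, 0, 0, 0, 0], [0, 0, 0, 0, 0, 0], [0, 0, 0, 0, 0, 0], [0.04, 0, 0.034, 0, 0, 0], [0.1, 0, 0.084, 0, 0, 0], [0.17, 0, 0.143, 0, 0, 0], [0.24, 0, 0.202, 0, 0, 0], [0.31, 0, 0.261, 0, 0, 0], [0.38, 0, 0.32, 0, 0, 0], [0.45, 0, 0.38, 0, 0, 0], [0.5, 0, 0.422, 0, 0, 0]]

```text
time: 9.2
position: [0.475, 0.0406, 0.1923]
tool_rot: [0.939, 0.007, 0.344, -0.001]
ft_force: [6.6, 2.2, -5.3]
grip_width: 0.0116
grip_force: 45.0
```

Call:
move_arm:
  commands:
    - [[0.06, 0, 0.05, 0, 0, 0], [0.13, 0, 0.11, 0, 0, 0], [0.2, 0, 0.169, 0, 0, 0], [0.27, 0, 0.228, 0, 0, 0], [0.34, 0, 0.287, 0, 0, 0], [0.41, 0, 0.346, 0, 0, 0], [0.48, 0, 0.405, 0, 0, 0], [0.55, 0, 0.464, 0, 0, 0], [0.62, 0, 0.523, 0, 0, 0], [0.69, 0, 0.582, 0, 0, 0], [0.76, 0, 0.641, 0, 0, 0], [0.8, 0, 0.675, 0, 0, 0]]

```text
time: 10.7
position: [0.5163, 0.0412, 0.1924]
tool_rot: [0.939, 0.007, 0.344, -0.001]
ft_force: [4.4, 2.7, -5.8]
grip_width: 0.0118
grip_force: 45.0
```

```bash
python3 - <<'E'
from h import *; from rig import *
o=get_obs();print(o["position"].round(4),o["tool_rot"],o["grip_width"],o["ft_force"].round(1),o["time"])
r=R.from_quat(o["tool_rot"]).inv();print(r.apply(np.array([.5505,.0418,.1926])-o["position"])/.04)
E
```

```text
[0.5163 0.0412 0.1924] [ 0.93904663  0.00701807  0.34371643 -0.00108602] 0.011760167568054057 [ 4.4  2.7 -5.8] 10.7
[ 0.65708276 -0.00211435  0.54876308]
```

Call:
move_arm:
  commands:
    - [[0.07, 0, 0.059, 0, 0, 0], [0.14, 0, 0.118, 0, 0, 0], [0.21, 0, 0.177, 0, 0, 0], [0.28, 0, 0.236, 0, 0, 0], [0.35, 0, 0.295, 0, 0, 0], [0.42, 0, 0.354, 0, 0, 0], [0.49, 0, 0.413, 0, 0, 0], [0.55, 0, 0.464, 0, 0, 0], [0.61, 0, 0.515, 0, 0, 0], [0.66, 0, 0.557, 0, 0, 0], [0.69, 0, 0.582, 0, 0, 0], [0.69, 0, 0.582, 0, 0, 0]]

```text
time: 12.2
position: [0.5503, 0.0418, 0.1927]
tool_rot: [0.94, 0.007, 0.342, -0.001]
ft_force: [-2.9, 4.0, 2.3]
grip_width: 0.0114
grip_force: 45.0
```

```bash
python3 - <<'E'
from meas import *; from rig import *
o=get_obs();print(o["position"].round(4),o["grip_width"],o["ft_force"].round(1),o["time"])
s=camera("scene");np.savez("s5.npz",**s);meas(s,None)
E
```

```text
[0.5503 0.0418 0.1927] 0.011445242094232028 [-2.9  4.   2.3] 12.2
scene marker jx all -0.1452 bar -0.1449 n8 ymin 0.1454
 pointer jx -0.1453 n 11 spread 0.0007 jy 0.1299
```

The rule is home (the force has reversed against its end stop) and the stop stayed at the marker. Release and withdraw.

Call:
move_arm:
  commands:
    - [[0, 0, 0, 0, 0, 0], [0, 0, 0, 0, 0, 0], [0, 0, 0, 0, 0, 0], [0, 0, 0, 0, 0, 0], [0, 0, -0.5, 0, 0, 0], [0, 0, -1.2, 0, 0, 0], [0, 0, -2, 0, 0, 0], [0, 0, -2.8, 0, 0, 0], [0, 0, -2.8, 0, 0, 0], [0, 0, -2.8, 0, 0, 0]]
  claw: -0.2

```text
time: 13.5
position: [0.4792, 0.0407, 0.2787]
tool_rot: [0.939, 0.006, 0.343, -0.001]
ft_force: [0.3, -0.7, -0.7]
grip_width: 0.0518
grip_force: 0.0
```

```bash
python3 - <<'E'
from meas import *; from rig import *
o=get_obs();print(o["position"].round(4),o["q"].round(3),o["grip_width"],o["ft_force"].round(1),o["time"])
s=camera("scene");meas(s,None)
m=mask(s,3,14,150,60,(290,318,330,352));v,u=np.nonzero(m);print(u.min(),u.max(),v.min(),v.max());P=cloud(s)[m];print(np.c_[P,v][np.argsort(v)][::8].round(4))
a=P[:,:2]-J0;print("jig lever",(a[:,0]*np.cos(YAW)+a[:,1]*np.sin(YAW)).mean(),)
f=mask(s,50,90,80,20,(250,262,285,292));v,u=np.nonzero(f);print("fin",f.sum(),onz(s,np.c_[u,v],.09).mean(0))
cv2.imwrite("pics/s6.png",cv2.resize(s["pixels"][225:380,190:380],(720,588),interpolation=cv2.INTER_CUBIC))
E
```

```text
[0.4792 0.0407 0.2787] [-0.18   0.556  2.115  2.634  0.252 -1.226] 0.0518354551064592 [ 0.3 -0.7 -0.7] 13.5
scene marker jx all -0.1452 bar -0.1449 n8 ymin 0.1454
 pointer jx -0.1453 n 10 spread 0.0007 jy 0.1297
315 329 324 351
[[5.375e-01 1.577e-01 5.330e-02 3.240e+02]
 [5.332e-01 1.607e-01 5.500e-02 3.250e+02]
 [5.355e-01 1.656e-01 5.660e-02 3.270e+02]
 [5.356e-01 1.722e-01 6.360e-02 3.290e+02]
 [5.357e-01 1.777e-01 6.710e-02 3.310e+02]
 [5.272e-01 1.808e-01 6.900e-02 3.320e+02]
 [5.294e-01 1.876e-01 7.740e-02 3.340e+02]
 [5.399e-01 1.938e-01 8.550e-02 3.360e+02]
 [5.400e-01 1.954e-01 8.380e-02 3.370e+02]
 [5.399e-01 1.994e-01 9.010e-02 3.380e+02]
 [5.234e-01 1.995e-01 8.810e-02 3.380e+02]
 [5.256e-01 2.011e-01 8.660e-02 3.390e+02]
 [5.277e-01 2.045e-01 9.160e-02 3.400e+02]
 [5.126e-01 1.848e-01 1.210e-02 3.410e+02]
 [5.112e-01 2.027e-01 2.000e-02 3.480e+02]]
jig lever -0.12556372330644994
fin 167 [0.65246467 0.05813669 0.09      ]
```

View pics/s6.png

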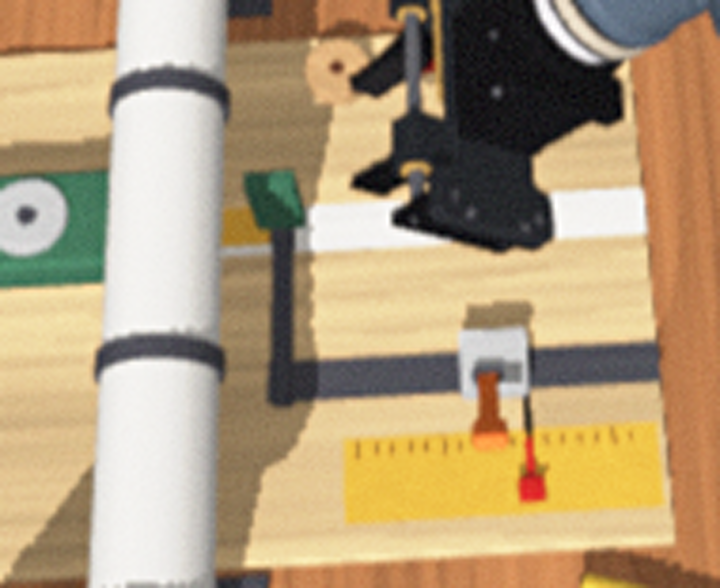

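The rule is home (the fin matches its first position) and the pointer at (528,425) meets the marker at (530,440). Next, go over the lever upright with the claw shut.

```bash
python3 - <<'E'
from h import *; from rig import *
o=get_obs();goto(o,[.533,.205,.16],0,.182)
s=least_squares(res,[0,.3,.4,.4,.08,.1]);print(q5eff(s.x,[.533,.205,.16],0,.182),q5eff(s.x,[.533,.205,.046],0,.182))
E
```

```text
tcp [0.533 0.205 0.342] row [2.095, -4.089, -0.331, 0.0022, -0.7004, 0.0009]
(np.float64(0.48902157089950427), np.float64(1.7570665620350165), np.float64(0.8955045206552723)) (np.float64(0.806528918376676), np.float64(1.7543233823402975), np.float64(0.5807403528728194))
```

Call:
move_arm:
  commands:
    - [[1.12, 0, -1.34, 0, 0, 0], [1.12, 0, -1.34, 0, 0, 0], [2.1, -2, -0.33, 0, -0.2, 0], [2.1, -4.09, -0.33, 0, -0.7, 0], [2.1, -4.09, -0.33, 0, -0.7, 0], [2.1, -4.09, -0.33, 0, -0.7, 0], [2.1, -4.09, -0.33, 0, -0.7, 0], [2.1, -4.09, -0.33, 0, -0.7, 0], [2.1, -4.09, -0.33, 0, -0.7, 0], [2.1, -4.09, -0.33, 0, -0.7, 0], [2.1, -4.09, -0.33, 0, -0.7, 0], [2.1, -4.09, -0.33, 0, -0.7, 0]]
  claw: 1
  squeeze: 5

```text
time: 15.05
position: [0.5336, 0.2062, 0.3413]
tool_rot: [1.0, 0.007, -0.002, 0.002]
ft_force: [0.4, 0.4, -0.5]
grip_width: 0.0006
grip_force: 0.0
```

```bash
python3 - <<'E'
from meas import *; from rig import *
o=get_obs();print(o["q"].round(3),o["grip_width"],o["time"]);goto(o,[.533,.205,.10],0,.182);goto(o,[.533,.205,.046],0,.182)
E
```

```text
[ 0.174  0.539  1.628 -0.004  0.98   1.734] 0.0005961564060710712 15.05
tcp [0.533 0.205 0.282] row [-0.011, 0.024, 1.482, 0.0044, 0.0041, 0.0012]
tcp [0.533 0.205 0.228] row [-0.005, 0.018, 2.832, 0.0044, 0.0041, 0.0012]
```

Call:
move_arm:
  commands:
    - [[0, 0, 0.7, 0, 0, 0], [0, 0, 1.3, 0, 0, 0], [0, 0, 1.5, 0, 0, 0], [0, 0, 1.7, 0, 0, 0], [0, 0, 1.9, 0, 0, 0], [0, 0, 2.1, 0, 0, 0], [0, 0, 2.3, 0, 0, 0], [0, 0, 2.45, 0, 0, 0], [0, 0, 2.6, 0, 0, 0], [0, 0, 2.7, 0, 0, 0], [0, 0, 2.77, 0, 0, 0], [0, 0, 2.77, 0, 0, 0]]

```text
time: 16.55
position: [0.5332, 0.2071, 0.2322]
tool_rot: [1.0, 0.005, 0.001, -0.001]
ft_force: [-1.4, 9.3, 1.2]
grip_width: 0.0286
grip_force: 5.0
```

```bash
python3 - <<'E'
from meas import *; from rig import *
o=get_obs();print(o["position"].round(4),o["ft_force"].round(1),o["time"]);s=camera("scene");meas(s,None)
E
```

```text
[0.5332 0.2071 0.2322] [-1.4  9.3  1.2] 16.55meas.py:7: RuntimeWarning: Mean of empty slice.
  bar=(jy<.158);print(n,"marker jx all %.4f bar %.4f n%d"%(jx.mean(),jx[bar].mean(),bar.sum()),"ymin %.4f"%jy.min())
  ret = ret.dtype.type(ret / rcount)
Traceback (most recent call last):
  File "meas.py", line 7, in meas
    bar=(jy<.158);print(n,"marker jx all %.4f bar %.4f n%d"%(jx.mean(),jx[bar].mean(),bar.sum()),"ymin %.4f"%jy.min())
                                                                                                             ~~~~~~^^
ValueError: zero-size array to reduction operation minimum which has no identity
```

The fingers were wedged apart on the lever end by the weak squeeze. Lift off, shut firmly and look.

Call:
move_arm:
  commands:
    - [[0, 0, -0.5, 0, 0, 0], [0, 0, -1.2, 0, 0, 0], [0, 0, -2.0, 0, 0, 0], [-3, 0, -2.7, 0, 0, 0], [-3, 0, -2.7, 0, 0, 0], [-3, 0, -2.7, 0, 0, 0], [-3, 0, -2.7, 0, 0, 0]]
  claw: 1

```text
time: 17.48
position: [0.4136, 0.2039, 0.3402]
tool_rot: [1.0, 0.006, 0.002, 0.001]
ft_force: [0.6, -0.2, -0.0]
grip_width: 0.0005
grip_force: 0.0
```

```bash
python3 - <<'E'
from meas import *; from rig import *
o=get_obs();print(o["position"].round(4),o["ft_force"].round(1),o["time"],o["grip_width"])
s=camera("scene");cv2.imwrite("pics/s7.png",cv2.resize(s["pixels"][305:375,270:365],(800,590),interpolation=cv2.INTER_CUBIC));np.savez("s7.npz",**s)
m=mask(s,3,14,150,60,(290,318,330,352));v,u=np.nonzero(m);P=cloud(s)[m];print(len(P)and np.c_[P,v][np.argsort(v)][::8].round(4))
try: meas(s,None)
except Exception as e: print(e)
E
```

```text
[0.4136 0.2039 0.3402] [ 0.6 -0.2 -0. ] 17.475 0.0004838071194687687
[[5.376e-01 1.560e-01 4.810e-02 3.240e+02]
 [5.311e-01 1.585e-01 4.770e-02 3.250e+02]
 [5.356e-01 1.636e-01 5.010e-02 3.270e+02]
 [5.358e-01 1.674e-01 4.810e-02 3.290e+02]
 [5.293e-01 1.706e-01 5.020e-02 3.300e+02]
 [5.382e-01 1.733e-01 4.560e-02 3.320e+02]
 [5.339e-01 1.759e-01 4.650e-02 3.330e+02]
 [5.275e-01 1.786e-01 4.720e-02 3.340e+02]
 [5.319e-01 1.833e-01 4.850e-02 3.360e+02]
 [5.364e-01 1.877e-01 4.900e-02 3.380e+02]
 [5.322e-01 1.901e-01 4.940e-02 3.390e+02]
 [5.104e-01 1.843e-01 1.790e-02 3.400e+02]
 [5.105e-01 1.861e-01 1.630e-02 3.410e+02]
 [5.367e-01 1.985e-01 4.860e-02 3.430e+02]
 [5.347e-01 2.003e-01 4.680e-02 3.440e+02]
 [5.326e-01 2.034e-01 4.980e-02 3.450e+02]
 [5.284e-01 2.064e-01 5.250e-02 3.460e+02]
 [5.285e-01 2.082e-01 5.100e-02 3.470e+02]
 [5.307e-01 2.104e-01 5.140e-02 3.480e+02]
 [5.329e-01 2.124e-01 5.150e-02 3.490e+02]
 [5.350e-01 2.148e-01 5.250e-02 3.500e+02]
 [5.393e-01 2.168e-01 5.270e-02 3.510e+02]
 [5.159e-01 2.102e-01 2.370e-02 3.510e+02]]
scene marker jx all -0.1452 bar -0.1449 n8 ymin 0.1454
 pointer jx -0.1453 n 11 spread 0.0007 jy 0.1298
```

View pics/s7.png

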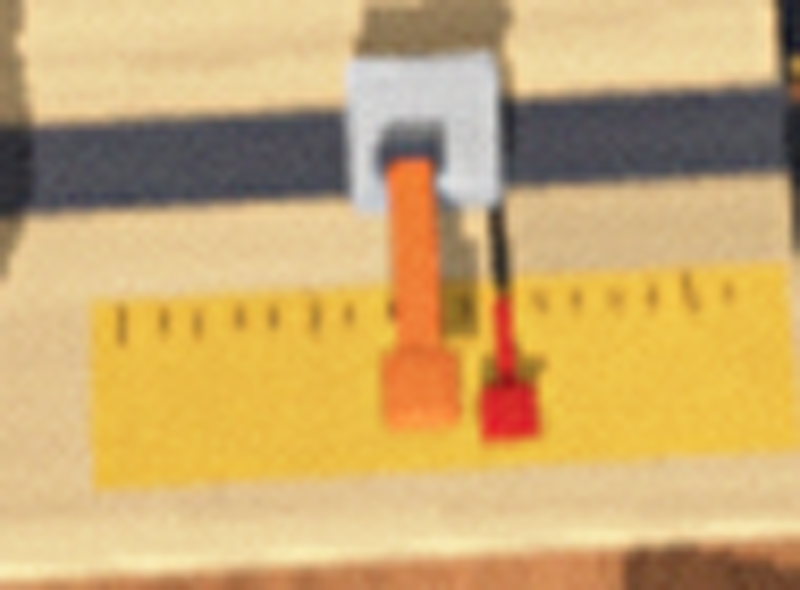

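The lever at (420,390) is nearly flat, 3–4° short, and the stop is still at the marker. Press once more with the fingers shut firmly.

Call:
move_arm:
  commands:
    - [[1.5, -0.2, 0, 0, 0, 0], [2.98, -0.2, 0, 0, 0, 0], [2.98, -0.2, 0, 0, 0, 0], [2.98, -0.2, 0.8, 0, 0, 0], [2.98, -0.2, 1.6, 0, 0, 0], [2.98, -0.2, 2.3, 0, 0, 0], [2.98, -0.2, 2.5, 0, 0, 0], [2.98, -0.2, 2.65, 0, 0, 0], [2.98, -0.2, 2.75, 0, 0, 0], [2.98, -0.2, 2.82, 0, 0, 0], [2.98, -0.2, 2.86, 0, 0, 0], [2.98, -0.2, 2.86, 0, 0, 0]]
  claw: 1
  squeeze: 50

```text
time: 19.02
position: [0.5325, 0.2134, 0.228]
tool_rot: [1.0, 0.006, 0.002, 0.001]
ft_force: [-3.1, 0.6, 13.7]
grip_width: 0.0006
grip_force: 7.1
```

13.7 N at tip height 46 mm means it is bottomed out. Lift off and check.

Call:
move_arm:
  commands:
    - [[0, 0, -0.3, 0, 0, 0], [0, 0, -1.0, 0, 0, 0], [0, 0, -2.0, 0, 0, 0], [-3, 0, -2.8, 0, 0, 0], [-3, 0, -2.8, 0, 0, 0], [-3, 0, -2.8, 0, 0, 0], [-3, 0, -2.8, 0, 0, 0]]

```text
time: 19.9
position: [0.4126, 0.2119, 0.3378]
tool_rot: [1.0, 0.006, 0.002, 0.001]
ft_force: [0.3, 0.4, 0.2]
grip_width: 0.0006
grip_force: 0.0
```

```bash
python3 - <<'E'
from meas import *; from rig import *
o=get_obs();print(o["position"].round(4),o["ft_force"].round(1),o["time"])
s=camera("scene");np.savez("s8.npz",**s)
for c in(np.load("s7.npz"),s):
    m=mask(c,3,14,150,60,(290,318,330,352));P=cloud(c)[m];P=P[P[:,2]>.035];print(len(P),np.polyfit(P[:,1],P[:,2],1).round(3),"zmax end",P[P[:,1]>.205][:,2].mean(),P[:,1].max())
meas(s,None)
f=mask(s,50,90,80,20,(250,262,285,292));v,u=np.nonzero(f);print("fin",f.sum(),onz(s,np.c_[u,v],.09).mean(0))
E
```

```text
[0.4126 0.2119 0.3378] [0.3 0.4 0.2] 19.9
159 [0.081 0.033] zmax end 0.050603424180838734 0.21728792969875482
166 [0.019 0.043] zmax end 0.04718161114741915 0.21636683483596097
scene marker jx all -0.1451 bar -0.1449 n8 ymin 0.1454
 pointer jx -0.1446 n 12 spread 0.0011 jy 0.1303
fin 169 [0.65226074 0.05800813 0.09      ]
```

The lever is flat (slope down from 0.08 to 0.02, pad top at 47 mm). The pointer is within 0.5 mm of the marker, the rule is home and the arm is clear.

```bash
python3 -c "
from rig import *
print(hand_in())"
```

```text
the job is handed in; nothing more can be done
None
```

The job is handed in: the pointer measured within about 0.5 mm of the red marker, the rule was eased home without snapping, and the lever is pressed flat after a second press, because the fingers were wedged apart on the first.

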